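# Pack the chain tool and shut the case

### The arm

A 6-joint arm with a two-finger parallel gripper is mounted at the origin on the work surface. World frame = base frame: x ahead of the robot, y to its left, z up, the work surface at z = 0. Lengths are in m, angles in rad, forces in N, time in s.
With the tool pointing down it reaches from about 0.375 to 0.825 m from the base axis. Payload 5.5 kg.
Tool frame: the origin (TCP) lies at the very end of the fingers, on their centre line; the grasp point (between the pads) lies 19 mm behind it; z points along the fingers, y is the line along which they close (so a half turn about z gives the same grasp; the last joint's range is limited). The gripper opens to 85 mm and grips with 20 to 120 N. Pads are 22 mm wide; open, the fingers measure 114 mm over their backs; the gripper's body (76 mm by 85 mm) begins 54 mm behind the grasp point. The pads swing forward as they close: fully open they stand 13 mm farther back than shut.
Start: joints at [-1.255, 0.314, -0.047, 1.21, 0, 1.571], TCP at [0.186, -0.57, 0.231] pointing down, gripper open.
Joint ranges: [-2.67, 2.67], [-0.69, 1.73], [-1.03, 1.25], [-2.08, 2.16], [-1.42, 1.45], [-3.14, 3.14]. Speed limits (rad/s): [2.39, 2.39, 3.01, 3.14, 3.14, 3.14].

### API

Orientations are given as a unit quaternion [w, x, y, z].
In Python, from bench import arm gives the robot as it stands. The module is installed in compiled form; this text tells all that it offers. Calls block until the motion is done:
- arm.move_ptp(position, orientation): joint-space move of the TCP to a pose.
- arm.move_straight(position, frame=None, max_speed=0.15, until_force=None): straight line of the TCP; frame=None keeps the orientation; max_speed is the mean speed in m/s. With until_force (N) it stops when the force on the tool has changed by that much, and returns True; else False.
- arm.move_j(angles): joint-space move.
- arm.set_gripper(opening): finger opening in m; the grip force is fixed at half the most; returns when the fingers have stopped.
- arm.dwell(seconds).
- arm.solve_ik(position, orientation): joint angles nearest the present ones, or None.
- arm.grab_frame(name): name is "side" or "top"; returns a dict with "color" (400x640x3 uint8, red, green, blue), "fx", "fy", "cx", "cy" (pixels), "k1" (the pictures are not rectified: a ray, as slopes to the right and down, at radius r is drawn at 1 + k1 r^2 times it, then the intrinsics apply), "R" (3x3) and "t" (3): a world point X has camera coordinates R X + t. Camera axes: x right, y down, z forward; pixel columns grow to the right and rows downward; lengths in m; the calibration is good to about 2 mm. A picture is of the moment at which its call begins. There is no depth.
A pose or a line that the arm cannot do raises arm.MotionError and nothing moves.
- arm.finish_job(): hands the job in; it is judged then, once.
Trained networks look in a picture, given as the dict that the camera call returned (one of the last four; its "shot" number tells which), for a name from the list of things; names that differ only in an ending like _2 or _b are one class to them, and where a whole thing is asked for, a point or a joint stands for the part that bears it (a point fixed in the world has none). Each returns a list of dicts, best first, with "score" (0 to 1); they miss things now and then, are a little off and sometimes report something else, mostly with a low value. They report only what shows in the picture. A call takes as long as a camera call. They do not tell look-alikes from the thing itself.
- arm.regions_of(picture, label): "mask" (400x640 bool, what is visible of it).
- arm.tip_of(picture, label): "centre" ([x, y, z] in m, in world coordinates, good to about 4 mm: a listed point, or the origin of a listed thing).
Readings, each from a call of its own:
- arm.current_time_s(): time.
- arm.current_joints(): joint angles.
- arm.current_qvel(): joint speeds.
- arm.current_effort(): joint torques, N m.
- arm.current_ee_pos(): TCP position.
- arm.current_orientation(): TCP orientation.
- arm.current_ft_force(): force on the tool from outside, world axes, zero at the start.
- arm.current_ft_torque(): the same for the moment, N m.
- arm.current_opening(): finger opening in m.
- arm.current_grip_force(): force on a finger pad.
Only numpy, scipy, OpenCV 4.12 (cv2) and the standard library are available. Lean on these libraries where they do the work, as an engineer would, in place of code of your own. Each camera call takes 0.05 s, during which the arm holds its last target. There are 200 camera calls.

### The job

Put the small chain tool into the empty bay of the open tool case, lying flat so that nothing stands above the rim, and let go of it; then swing the lid fully shut. Leave the large chain tool where it lies.

Things in the scene. Friction and masses are not known exactly. Their poses are not given: they have to be found in the camera images.
- chain_tool: the small chain tool: dark steel block with three steel prongs on top at one end, a screw and round black knob at the other. 100 mm along its x (knob at -x), 26 mm wide in y, 30 mm high, about 0.2 kg. Origin: centre of its underside. The flat-sided block spans x = -12 to +50 mm and is 22 mm high (prongs above, 21 mm wide). Starts flat on the bench.
- large_chain_tool: the large chain tool of the same make and materials: 130 mm long along its x, block 34 mm wide, 58 mm high, with a 70 mm cross bar through the knob; too tall for the case. Origin: centre of its underside. Not to be moved.
- case: black tool case fixed to the bench, 150 mm in x, 220 in y, 55 high to the rim. Origin: centre of underside. The lid hinges along y at x = +75, z = 55 mm (on the robot's right). Bay: x -70 to +30, y -105 to +45 mm, floor at z = 10. The rest (x +30 to +70; y +45 to +105) is grey foam with packed tools, up to z = 49. A carrying handle juts 23 mm from the side x = -75.
- lid (a joint): lid angle in rad: 0 shut on the rim, 1.57 upright, up to 1.95 leaning back; starts open. A slab 150 mm from hinge to free edge, 220 mm wide along the hinge, 10 mm thick (outer face at z = 65 mm when shut). Its friction hinge is stiff: the lid stays at any angle and must be pushed all the way down on its outer face, with about 2 N near the free edge.
Not all that is in view belongs to the job. Of the things that look like the chain_tool, the smaller one is meant.

How it is judged:
By the outcome, as a careful person would: the job done as asked, in the order asked, and still so for the second after the job is handed in, with the robot touching nothing.
It also fails if it takes over 56 s, if anything falls off the work surface, if the arm or the gripper's body presses on something with over 40 N, if the wrist force passes 120 N, or if a joint passes its speed limit or range.

## Working session

There is one attempt and no reset: what is moved stays moved. The work goes in short steps, each a Python script; the robot and the scene stay as the last script left them, time stands still between calls to the robot, and variables do not carry over. Pictures are saved under pics/ and viewed, at most 10 in all, crops included, and the job is handed in when it is done.

```bash
mkdir -p pics; python3 - <<'E'
from bench import arm
import cv2,numpy as np
for n in("top","side"):
    f=arm.grab_frame(n); cv2.imwrite(f"pics/{n}0.png",f["color"][:,:,::-1])
    print(n,f["fx"],f["k1"],np.round(f["R"],3).tolist(),np.round(f["t"],3).tolist())
    for l in("chain_tool","large_chain_tool","case","lid"):
        for d in arm.tip_of(f,l): print(l,"tip",np.round(d["centre"],3),round(d["score"],2))
        for d in arm.regions_of(f,l):
            ys,xs=np.nonzero(d["mask"]); print(l,"reg",xs.mean().round(),ys.mean().round(),len(xs),round(d["score"],2))
print(arm.current_time_s(),arm.current_orientation(),arm.current_opening())
E
```

```text
top 517.356302060847 -0.011428488448824756 [[-0.015, -1.0, -0.008], [-0.997, 0.016, -0.08], [0.08, 0.007, -0.997]] [0.062, 0.522, 1.2]
chain_tool tip [ 0.407  0.194 -0.005] 0.8
chain_tool tip [ 0.463  0.056 -0.001] 0.55
chain_tool reg 322.0 222.0 378 0.78
chain_tool reg 265.0 247.0 908 0.64
large_chain_tool tip [ 0.606  0.242 -0.001] 0.58
large_chain_tool reg 241.0 164.0 817 0.91
case tip [ 0.472 -0.236  0.001] 0.58
case reg 450.0 225.0 8968 0.65Traceback (most recent call last):
  File "<stdin>", line 7, in <module>
ValueError: it knows: case, chain_tool, large_chain_tool
```

View pics/top0.png

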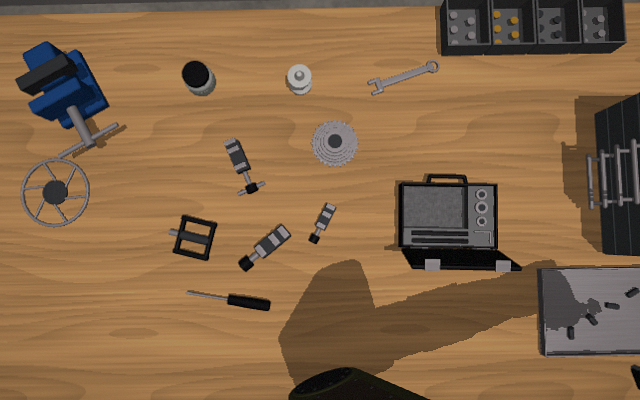

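Top view: the case is at (450,215), with the bay at left, the handle facing away and the lid open towards the robot. There are three look-alikes: (322,222), about 40 px or 95 mm, is the small one. (265,247) is about 145 mm with no cross bar, so it's a decoy. (241,164) has the cross bar and is the large tool.

```bash
cat > h.py <<'E'
from bench import arm
import cv2,numpy as np
def ray(f,u,v):
    d=np.array([(u-f["cx"])/f["fx"],(v-f["cy"])/f["fy"]]); s=d.copy()
    for _ in range(10): s=d/(1+f["k1"]*(s@s))
    R=np.array(f["R"]); return -R.T@np.array(f["t"]), R.T@np.array([s[0],s[1],1])
def onz(f,u,v,z):
    o,d=ray(f,u,v); return o+d*(z-o[2])/d[2]
def proj(f,X):
    c=np.array(f["R"])@np.array(X)+np.array(f["t"]); s=c[:2]/c[2]; s=s*(1+f["k1"]*(s@s))
    return np.array([f["cx"]+f["fx"]*s[0],f["cy"]+f["fy"]*s[1]])
def quat(yaw): # tool down, tool y axis (closing) at world yaw
    from scipy.spatial.transform import Rotation as Ro
    y=np.array([np.cos(yaw),np.sin(yaw),0]);z=np.array([0,0,-1.]);x=np.cross(y,z)
    q=Ro.from_matrix(np.c_[x,y,z]).as_quat(); return [q[3],*q[:3]]
E
python3 - <<'E'
from h import *
for n in("top","side"):
    f=arm.grab_frame(n)
    if n=="side": cv2.imwrite("pics/side0.png",f["color"][:,:,::-1]); print(np.round(f["R"],3).tolist(),np.round(f["t"],3).tolist())
    for l in("chain_tool","case"):
        for d in arm.tip_of(f,l): print(n,l,"tip",np.round(d["centre"],3),proj(f,d["centre"]).round(),round(d["score"],2))
        for d in arm.regions_of(f,l):
            ys,xs=np.nonzero(d["mask"]); r=cv2.minAreaRect(np.c_[xs,ys].astype(np.float32)); print(l,"reg",r,len(xs),round(d["score"],2))
            if n=="top" and l=="chain_tool":
                P=np.array([onz(f,*p,.012)[:2] for p in cv2.boxPoints(r)]); print(P.round(4).tolist())
    if n=="top":
        c=f["color"][170:280,300:530,::-1]; cv2.imwrite("pics/crop.png",cv2.resize(c,None,fx=3.4,fy=3.4,interpolation=cv2.INTER_CUBIC))
print(arm.current_time_s(),arm.current_orientation(),quat(0),arm.current_opening())
E
```

```text
top chain_tool tip [ 0.406  0.195 -0.005] [264. 249.] 0.94
top chain_tool tip [ 0.459  0.057 -0.001] [321. 226.] 0.9
chain_tool reg ((263.0163879394531, 248.31964111328125), (15.87657356262207, 60.56144714355469), 50.194427490234375) 827 0.8
[[0.3781, 0.2617], [0.4679, 0.1509], [0.4387, 0.1271], [0.3492, 0.2377]]
chain_tool reg ((321.300048828125, 223.40003967285156), (11.627553939819336, 42.48529052734375), 26.56505012512207) 434 0.73
[[0.4269, 0.0912], [0.5162, 0.0449], [0.5035, 0.0204], [0.4142, 0.0668]]
top case tip [ 0.474 -0.236  0.   ] [443. 218.] 0.94
[[-0.868, -0.497, 0.011], [-0.334, 0.568, -0.752], [0.368, -0.656, -0.659]] [0.495, 0.197, 0.638]
side chain_tool tip [0.411 0.194 0.003] [347. 290.] 0.75
side chain_tool tip [ 0.46   0.058 -0.   ] [355. 234.] 0.64
chain_tool reg ((349.3529357910156, 287.4117431640625), (78.58153533935547, 22.313274383544922), 75.96376037597656) 1476 0.87
chain_tool reg ((354.2500305175781, 228.75003051757812), (46.66904067993164, 16.263456344604492), 45.0) 594 0.77
side case tip [ 0.479 -0.234  0.003] [397. 161.] 0.66
case reg ((413.6846008300781, 130.6265869140625), (66.73234558105469, 139.56768798828125), 34.438987731933594) 5042 0.56
case reg ((441.2940368652344, 129.53424072265625), (16.26690101623535, 105.8081283569336), 28.442928314208984) 928 0.24
0.85 [ 1.50116416e-05  9.87562833e-01  1.57224841e-01 -5.99090230e-06] [np.float64(0.0), np.float64(0.7071067811865475), np.float64(0.7071067811865475), np.float64(0.0)] 0.08551972033265857
```

View pics/side0.png

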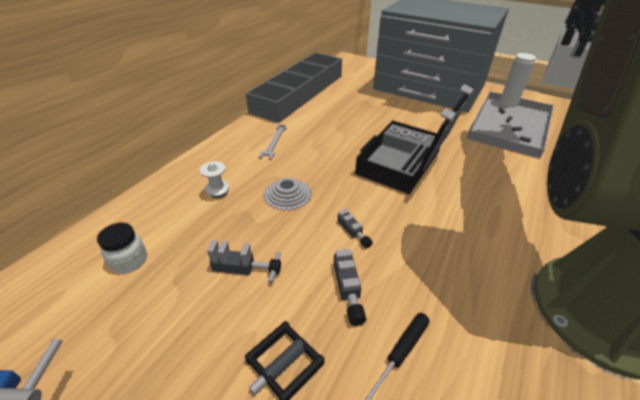

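View pics/crop.png

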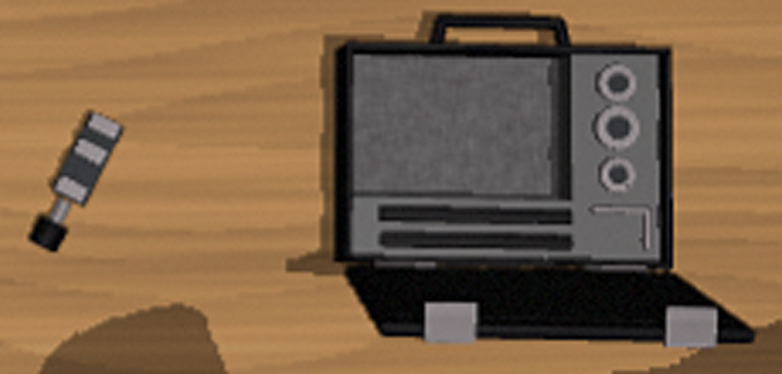

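Side view: the small tool at (354,229) lies flat with its knob toward the robot. The case at (405,155) has its lid leaning back toward the robot. Next I'll compute the case pose from the rim corners, check forearm clearance and approach.

```bash
python3 - <<'E'
from h import *
f=arm.grab_frame("top")
c=np.array([onz(f,300+u/3.4,170+v/3.4,.055)[:2] for u,v in((337,45),(670,47),(668,265),(338,260))])
print("rim corners",c.round(4).tolist(),"centre",c.mean(0).round(4),"yaw top edge",np.arctan2(*(c[0]-c[1])[::-1])-np.pi/2,)
b=np.array([onz(f,300+u/3.4,170+v/3.4,z)[:2] for u,v,z in((352,55,.055),(570,195,.049))]);print("bay corners",b.round(4).tolist())
g=np.array([.462,.0565])+.019*np.array([np.cos(-.478),np.sin(-.478)])
print("grasp",g)
for yaw in(1.093,1.093-np.pi): print(arm.solve_ik([*g,.25],quat(yaw)))
print("place",[arm.solve_ik([.49,-.22,.02],quat(y)) for y in (0,np.pi)])
print("lid",arm.solve_ik([.31,-.25,.165],quat(np.pi/2)),arm.solve_ik([.31,-.25,.165],quat(-np.pi/2)),arm.solve_ik([.31,-.25,.165],quat(-np.pi/2-.68)))
q=arm.current_joints();p=np.array(arm.current_ee_pos())
q2=list(q);q2[3]-=.2;arm.move_j(q2);p2=np.array(arm.current_ee_pos());print("L",np.linalg.norm(p2-p)/2/np.sin(.1))
E
```

```text
rim corners [[0.5532, -0.1247], [0.5482, -0.3495], [0.4017, -0.3421], [0.4084, -0.1215]] centre [ 0.4779 -0.2345] yaw top edge -0.021956215525054334
bay corners [[0.5462, -0.1347], [0.4496, -0.2799]]
grasp [0.47887042 0.04775992]
[ 0.09940581  0.08264757 -0.28920716  1.19894159  0.          0.57720214]
[ 0.09940581  0.08264757 -0.28920716  1.19894159  0.         -2.56439052]
place [array([-0.42200503,  0.37712756, -0.48303549,  0.71063327,  0.        ,
        1.1487913 ]), array([-0.42200503,  0.37712756, -0.48303549,  0.71063327,  0.        ,
       -1.99280136])]
lid [-0.67866249 -0.02473013 -0.59985456  0.99567189  0.         -0.67866249] [-0.67866249 -0.02473013 -0.59985456  0.99567189  0.          2.46293016] [-0.67866249 -0.02473013 -0.59985456  0.99567189  0.         -3.14025514]
L 0.46102098561407334
```

```bash
python3 - <<'E'
from h import *
g=[.4789,.0478]
arm.move_ptp([*g,.2],quat(1.093))
arm.move_straight([*g,.06],max_speed=.2)
print(arm.move_straight([*g,.004],max_speed=.06,until_force=8),arm.current_ee_pos(),arm.current_ft_force())
arm.set_gripper(0.0)
print(arm.current_opening(),arm.current_grip_force())
arm.move_straight([*g,.15],max_speed=.2)
print(arm.current_opening(),arm.current_grip_force(),arm.current_ft_force(),arm.current_time_s())
f=arm.grab_frame("side");cv2.imwrite("pics/g.png",cv2.resize(f["color"][120:300,240:480,::-1],None,fx=3,fy=3))
E
```

```text
False [0.47924628 0.04782193 0.00427192] [ 0.01521592 -0.7545606   0.02934288]
0.02461631354181971 59.61583971977234
0.02433284738001946 58.858197927474976 [-0.14766316  0.78043427 -2.80560609] 7.4083
```

View pics/g.png

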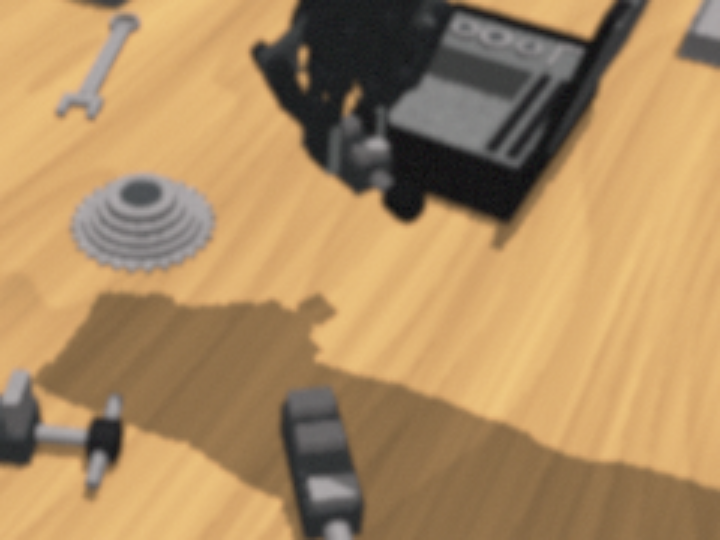

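The tool is gripped, with its knob visible at (405,200) in the crop and the expected opening and weight. Now I'll place it.

```bash
python3 - <<'E'
from h import *
p=[.498,-.2240];q=quat(-.025)
arm.move_ptp([*p,.15],q)
arm.move_straight([*p,.035],max_speed=.12)
print(arm.move_straight([*p,.0135],max_speed=.04,until_force=5),arm.current_ee_pos(),arm.current_ft_force())
arm.set_gripper(.045)
print(arm.current_opening(),arm.current_grip_force(),arm.current_ft_force())
arm.move_straight([*p,.24],max_speed=.2)
arm.set_gripper(0)
arm.move_ptp([.31,-.25,.30],quat(np.pi/2))
f=arm.grab_frame("top");cv2.imwrite("pics/p.png",cv2.resize(f["color"][160:300,340:540,::-1],None,fx=3.5,fy=3.5))
f=arm.grab_frame("side");cv2.imwrite("pics/p2.png",cv2.resize(f["color"][60:220,320:520,::-1],None,fx=3.5,fy=3.5))
print(arm.current_time_s(),arm.current_opening())
E
```

```text
True [ 0.49763777 -0.2238724   0.01442364] [-1.22965602  0.5472651   4.95325616]
0.04507355374622559 0.0 [-0.58852151  0.45672671 -0.18109766]
13.9833 7.019598799964282e-05
```

View pics/p.png

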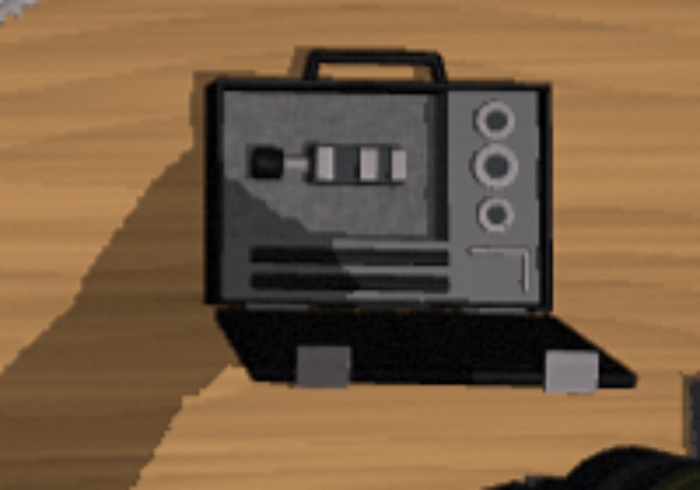

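View pics/p2.png

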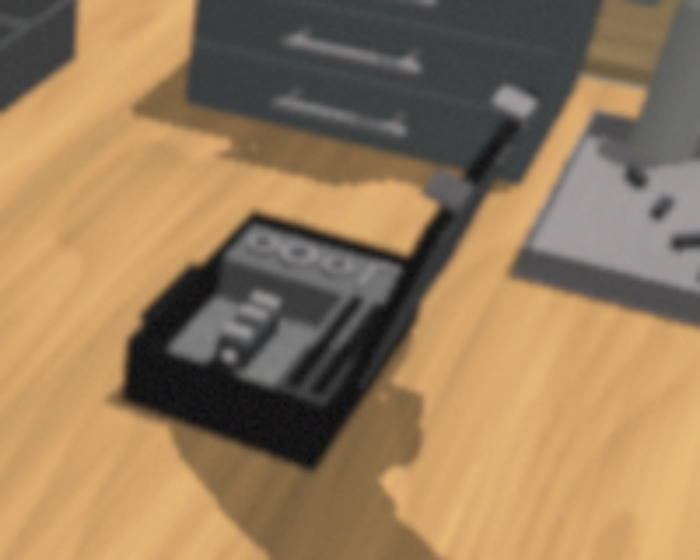

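The tool lies flat in the bay, with its knob at (265,160) in the crop and well inside the rim. The lid edge is at crop row ~380. Now I'll push the lid shut from behind.

```bash
python3 - <<'E'
from h import *
f=arm.grab_frame("top"); print("lid edge",onz(f,440,160+385/3.5,.2).round(3))
y=-.258;H=np.array([.403,.055]);r=.125
arm.move_straight([.30,y,.26],max_speed=.25)
print(arm.move_straight([.30,y,.165],max_speed=.2,until_force=8),arm.current_ee_pos())
def P(th):
    c=H+r*np.array([np.cos(th),np.sin(th)])+.010*np.array([-np.sin(th),np.cos(th)])
    return [c[0]-.011,y,c[1]]
for th in np.r_[1.57:0.05:-.17]:
    s=arm.move_straight(P(th),max_speed=.12,until_force=20)
    if s: print("stop",th); break
    print(round(th,2),np.round(arm.current_ft_force(),1))
print(arm.current_ee_pos(),arm.current_time_s())
E
```

```text
lid edge [ 0.363 -0.181  0.2  ]
False [ 0.30097306 -0.25855354  0.16642258]
1.57 [-0.5 -0.2 -0.5]
1.4 [-0.   0.5  0.1]
1.23 [-0.3 -0.  -0.7]
1.06 [0.1 0.2 0.6]
0.89 [-1.  -0.2  0.4]
0.72 [-1.  -0.8 -0. ]
0.55 [0.1 0.4 0.2]
0.38 [ 0.5  0.4 -0.5]
0.21 [-0.1 -0.2 -0.5]
[ 0.51160557 -0.25772975  0.09050943] 18.4167
```

```bash
python3 - <<'E'
from h import *
p=list(arm.current_ee_pos())
print(arm.move_straight([p[0]+.006,p[1],.058],max_speed=.04,until_force=15),arm.current_ee_pos(),arm.current_ft_force())
arm.move_straight([p[0],p[1],.25],max_speed=.2)
arm.move_ptp([.45,.15,.3],quat(np.pi/2))
f=arm.grab_frame("top");a=f["color"][160:300,340:540,::-1]
f=arm.grab_frame("side");b=f["color"][70:210,320:520,::-1]
cv2.imwrite("pics/l.png",cv2.resize(np.hstack([a,b]),None,fx=2,fy=2))
print(arm.current_time_s())
E
```

```text
True [ 0.51632347 -0.25790418  0.06546274] [-2.59051416  1.90373509 10.97740646]
21.775
```

View pics/l.png

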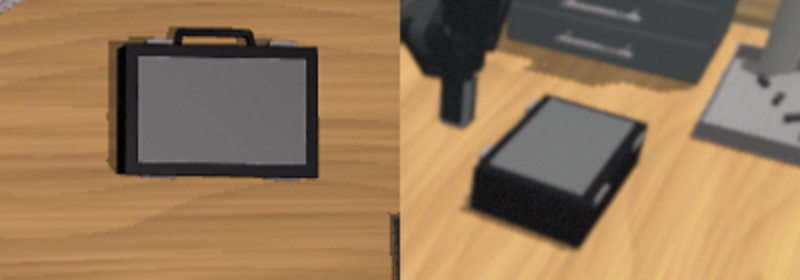

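The lid is shut flat on the rim in both views, and the TCP stopped at z = 0.0655 against the 65 mm outer face. The robot is clear, so I'll hand it in.

```bash
python3 -c "
from bench import arm
print(arm.finish_job())"
```

```text
the job is handed in; nothing more can be done
None
```

The small chain tool lies flat in the case bay, the lid is fully shut, the large chain tool was not touched, and the job was handed in at about 22 s.

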